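# Fit the large cog on the splined drive hub

### The job

Fit the larger of the two cogs on the splined hub of the drive unit, boss upwards: turn it so that its wide slot meets the hub's wide spline, slide it fully down on the shoulder and let go. Leave the smaller cog where it lies, and do not knock over the beaker, the flask, the vial or the wash bottle.

Things in the scene. Friction and masses are not known exactly. Their poses are not given: they have to be found in the camera images.
- large_cog_grip (a point): The larger aluminium cog, lying boss up: toothed plate 76 mm across the tips, 8 mm thick, with a hexagonal boss 42 mm across flats on it, 52 mm tall in all. The point is on the axis 32 mm above the underside: the height to grip the boss. z is up; x points to the wide slot of the bore. The boss's flats face along x and every 60 degrees from it. 18 teeth, about 0.16 kg.
- small_cog_grip (a point): The smaller aluminium cog, lying boss up: toothed plate 60 mm across the tips, 8 mm thick, with a hexagonal boss 42 mm across flats on it, 52 mm tall in all. The point is on the axis 32 mm above the underside: the height to grip the boss. z is up; x points to the wide slot of the bore. The boss's flats face along x and every 60 degrees from it. 12 teeth; a spare.
- large_cog_bore (a point): The middle of the larger cog's underside; axes as large_cog_grip. The bore goes right through: 19 mm round with four slots at 90 degrees, reaching 17.5 mm from the axis: three narrow (8 mm wide) and one wide (13 mm, the master, along +x).
- hub_seat (a point): Upright splined steel hub on the drive unit. The point is on its axis on the flat shoulder (40 mm across) on which the cog's underside comes to rest, 52 mm above the bench; z is up, x points to the wide (master) spline. The hub can turn on its axis but is stiff (0.4 N m) and stays as it is left.
- hub_tip (a point): Top of the hub on its axis, 58 mm above the shoulder; axes as hub_seat. Core 16 mm round, four ribs at 90 degrees reaching 16 mm from the axis: three 5 mm wide, one 10 mm (master, along +x). The top 10 mm taper as a lead-in: core to 10 mm, ribs 2 mm narrower and to 10 mm from the axis. Cog clearance 1.5 mm all round; the wide rib enters only the wide slot.
- drive: Drive unit: grey gearbox 150 x 112 mm with a flat top 42 mm above the bench, fixed to the bench, a black motor end 36 mm thick standing 38 mm out of its far (+x) side. Origin under its centre, z up; the hub stands over the origin and may be turned differently from the box.
- beaker_mid (a point): Glass beaker, 54 mm wide, 70 mm tall, loose; the point is on its axis half-way up, z up.
- flask_mid (a point): Conical flask, 63 mm wide, 103 mm tall, loose; the point is on its axis about half-way up, z up.
- vial_mid (a point): Small capped vial, 27 mm wide, 58 mm tall, loose; the point is on its axis half-way up, z up.
- wash_bottle_mid (a point): White wash bottle with a spout, 62 x 95 mm, 194 mm tall, loose; the point is about half-way up, z up.

How it is judged (in metres and radians):
At the end, for the whole second after the job is handed in: The larger cog sits boss up on the hub, its underside within 3 mm of the shoulder, within 4 mm of the axis and 0.06 rad of upright, its wide slot over the wide spline (within 0.25 rad), released and at rest (z of large_cog_grip in the frame of hub_seat below 0.035 m and horizontal distance between large_cog_grip and hub_seat below 0.004 m and angle between large_cog_grip's own z axis and vertical below 0.06 rad and angle between the x axis of large_cog_grip and the x axis of hub_seat, either way round below 0.25 rad and linear speed of large_cog below 0.01 m/s); the robot touches nothing.
It fails at once if the smaller cog is moved by more than 20 mm (distance of small_cog_grip from where it was at the start of the episode above 0.02 m).
It fails at once if the beaker, the flask, the vial or the wash bottle is knocked over (angle between any of beaker_mid, flask_mid, vial_mid, wash_bottle_mid's own z axis and vertical above 0.6 rad).
It also fails if it takes over 40 s, if anything falls off the work surface, if the arm or the gripper's body presses on something with over 40 N, if the wrist force passes 120 N, or if a joint passes its speed limit or range.

### The arm

A 6-joint arm with a two-finger parallel gripper is mounted at the origin on a cart in front of the work surface, level with it; the furniture and walls round the work are solid. World frame = base frame: x ahead of the robot, y to its left, z up, the work surface at z = 0. Lengths are in mm, angles in degrees, forces in N, time in s.
With the tool pointing down it reaches from about 325 to 750 mm from the base axis. Payload 7.6 kg.
Tool frame: the origin (TCP) lies midway between the tips of the shut fingers; the grasp point (between the pads) lies 19 mm behind it; z points along the fingers, y is the direction in which the jaws open and shut (so a half turn about z gives the same grasp; the last joint's range is limited). The gripper opens to 85 mm and grips with 20 to 120 N. Pads are 22 mm wide; open, the fingers measure 114 mm over their backs; the gripper's body (76 mm by 85 mm) begins 54 mm behind the grasp point. The pads swing forward as they close: fully open they stand 13 mm farther back than shut.
Start: joints at [-77.137, 2.991, 80.254, -0, 96.75, -4.028], TCP at [152.562, -502.365, 231.323] pointing down, gripper open.
Joint ranges: [-166.34, 166.34], [-52.06, 124.39], [6.96, 135.62], [-60.46, 240.46], [14.63, 156.25], [-167.68, 167.68]. Speed limits (degrees/s): [147.25, 147.25, 172.46, 180, 180, 180].

### API

Orientations are given as [roll, pitch, yaw] about the fixed x, y, z axes, in that order (R = Rz(yaw) Ry(pitch) Rx(roll)).
In Python, from bench import move_to, move_linear, set_joints, set_gripper, hold, solve_ik, read_camera, camera_model, MotionError, close_job, silhouettes, get_t, get_q, get_joint_velocities, get_tau, get_ee_pos, get_orientation, get_ft_force, get_ft_torque, get_grip_width gives the robot as it stands. Calls block until the motion is done:
- move_to(position, orientation): joint-space move of the TCP to a pose.
- move_linear(position, orientation=None, feed=150): straight line of the TCP; orientation=None keeps the orientation; feed is the mean speed in mm/s.
- set_joints(angles): joint-space move.
- set_gripper(opening, grip_force=None): opening from 0.0 (shut) to 1.0 (fully open); grip_force is the grip in N (None keeps the last); returns when the fingers have stopped.
- hold(seconds).
- solve_ik(position, orientation): joint angles nearest the present ones, or None.
- read_camera(name): name is "scene" or "top" or "wrist"; returns the picture (384x512x3 uint8, blue, green, red); there is no depth.
- camera_model(name): a dict with "intrinsics" (3x3 intrinsics, pixels), "xyz" and "orientation" of the camera in the world. Camera axes: x right, y up, looking along -z (the intrinsics and any distortion apply to the point x, -y, -z); pixel columns grow to the right and rows downward; lengths in mm; the calibration is good to about 2 mm. The wrist camera is an equidistant fisheye: a pixel r from the principal point sees the ray r / f radians off the axis. A picture is of the moment at which its call begins: read the wrist's pose just before it. camera_model takes no time and is no camera call; for the wrist camera it gives the pose at the moment of the call.
A pose or a line that the arm cannot do raises MotionError and nothing moves.
- close_job(): hands the job in, once; it reports no verdict.
Trained networks look in the newest picture that a camera, given by its name, has taken for a name from the list of things; names that differ only in an ending like _2 or _b are one class to them, and where a whole thing is asked for, a point or a joint stands for the part that bears it (a point fixed in the world has none). Each returns a list of dicts, best first, with "score" (0 to 1); they miss things now and then, are a little off and sometimes report something else, mostly with a low value. They report only what shows in the picture. A call takes as long as a camera call.
- silhouettes(target, camera): "pixels" (384x512 bool, what is visible of it) and "point" ([column, row] in pixels, amid what is visible of it).
Readings, each from a call of its own:
- get_t(): time.
- get_q(): joint angles.
- get_joint_velocities(): joint speeds.
- get_tau(): joint torques, N m.
- get_ee_pos(): TCP position.
- get_orientation(): TCP orientation.
- get_ft_force(): force on the tool from outside, world axes, zero at the start.
- get_ft_torque(): the same for the moment, N m.
- get_grip_width(): opening from 0.0 (shut) to 1.0 (fully open).
Only numpy, scipy, OpenCV 4.12 (cv2) and the standard library are available. Lean on these libraries where they do the work, as an engineer would, in place of code of your own. Each camera call takes 0.05 s, during which the arm holds its last target.

## Working session

There is one attempt and no reset: what is moved stays moved. The work goes in short steps, each a Python script; the robot and the scene stay as the last script left them, time stands still between calls to the robot, and variables do not carry over. Pictures are saved under pics/ and viewed, and the job is handed in when it is done.

```bash
ls; mkdir -p pics; python3 - <<'E'
from bench import *
import cv2,numpy as np
print(get_t(),get_ee_pos(),get_orientation(),get_grip_width())
for c in ["scene","top","wrist"]:
    m=camera_model(c);im=read_camera(c);cv2.imwrite(f"pics/{c}0.png",im);print(c,m)
    for n in ["large_cog_grip","small_cog_grip","hub_seat","hub_tip","drive"]:
        try:
            r=silhouettes(n,c);print(n,[(round(x["score"],2),x["point"],int(x["pixels"].sum())) for x in r])
        except Exception as e: print(n,e)
print(get_t())
E
```

```text
pics
0.0 [ 152.49319051 -502.04498963  230.46130389] [-1.79909036e+02 -6.91923064e-03  1.68917464e+01] 1.0006524234229823
scene {'intrinsics': array([[403.9431412 ,   0.        , 253.00168001],
       [  0.        , 403.9431412 , 190.45428022],
       [  0.        ,   0.        ,   1.        ]]), 'xyz': array([-66.10158518, 497.94317696, 648.39342311]), 'orientation': array([  57.31282474,    0.52233295, -134.19495014])}
large_cog_grip [(0.73, [145.3, 248.3], 784), (0.52, [191.1, 274.5], 717)]
small_cog_grip [(0.67, [190.6, 274.7], 698)]
hub_seat [(0.54, [247.7, 190.7], 300)]
hub_tip [(0.74, [245.4, 192.5], 303)]
drive [(0.67, [244.4, 207.8], 2213)]
top {'intrinsics': array([[364.81185182,   0.        , 262.09763994],
       [  0.        , 364.81185182, 185.50574092],
       [  0.        ,   0.        ,   1.        ]]), 'xyz': array([ 516.15596044, -113.76071944, 1195.42085003]), 'orientation': array([  3.06045682,   0.3586361 , -89.50377917])}
large_cog_grip [(0.61, [338.8, 231.7], 290), (0.54, [180.0, 164.9], 407)]
small_cog_grip [(0.69, [183.5, 212.2], 247)]
hub_seat []
hub_tip []
drive [(0.67, [260.0, 183.4], 1752)]
wrist {'intrinsics': array([[297.31863964,   0.        , 257.64552465],
       [  0.        , 297.31863964, 189.74315259],
       [  0.        ,   0.        ,   1.        ]]), 'xyz': array([ 230.39396036, -478.55134217,  373.27549086]), 'orientation': array([-1.85615762e+01, -4.73873730e-02, -7.30831132e+01])}
large_cog_grip []
small_cog_grip []
hub_seat []
hub_tip []
drive []
0.9
```

```bash
python3 - <<'E'
import cv2,numpy as np
for c in ["scene","top"]:
    im=cv2.imread(f"pics/{c}0.png"); cv2.imwrite(f"pics/{c}0b.png",cv2.resize(im,(768,576),interpolation=cv2.INTER_CUBIC))
E
```

```text
(no output)
```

View pics/scene0b.png

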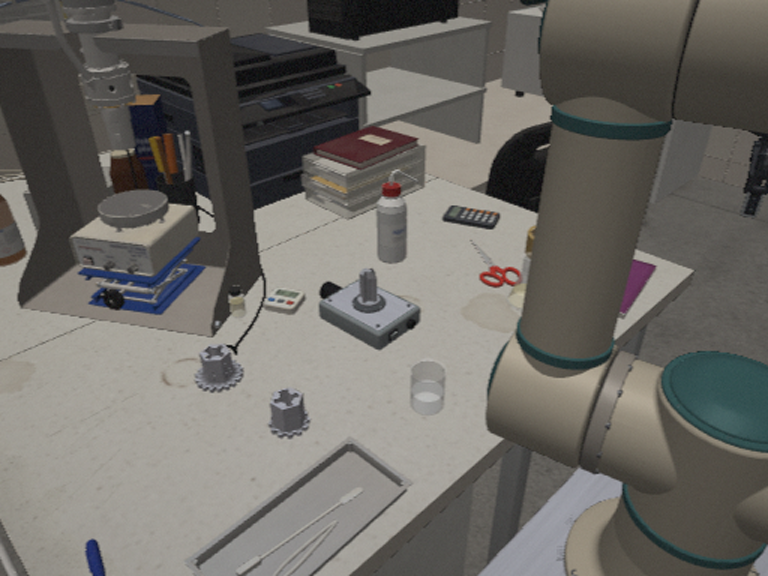

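View pics/top0b.png

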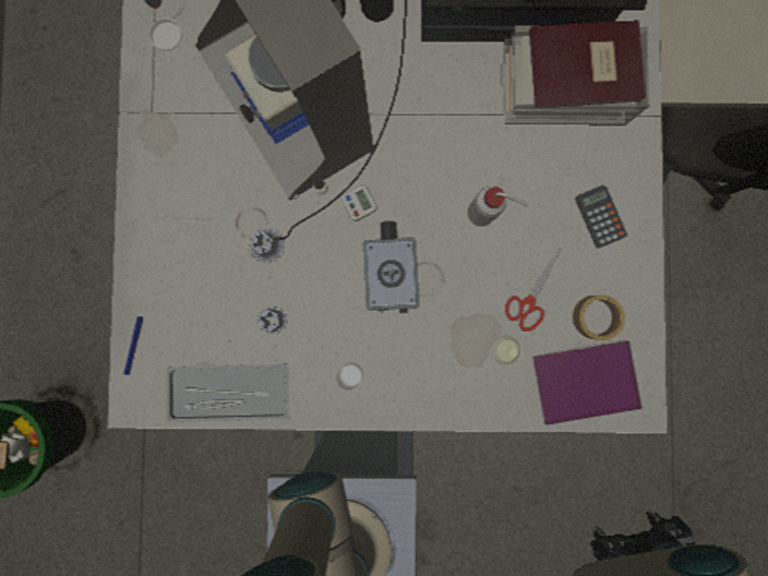

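Both views agree. In the top picture (768 px scale) the large cog is near (265,243), the small cog at (272,320), the drive hub at (391,273) and the beaker at (349,376). In the scene picture the large cog is at (217,368) and the small one at (288,412). The stand's foot and the vial are close behind the large cog, at about (320,187) in the top view. Next I'll get coarse positions and then look with the wrist camera.

```bash
cat > h.py <<'E'
from bench import *
import cv2,numpy as np
from scipy.spatial.transform import Rotation as Ro
def rays(m,px,fish=False):
    K=m["intrinsics"];px=np.atleast_2d(px).astype(float)
    x=(px[:,0]-K[0,2])/K[0,0];y=(px[:,1]-K[1,2])/K[1,1]
    if fish:
        th=np.hypot(x,y);s=np.where(th>1e-9,np.sin(th)/np.maximum(th,1e-9),1)
        d=np.c_[x*s,y*s,np.cos(th)]
    else: d=np.c_[x,y,np.ones_like(x)]
    d=d*[1,-1,-1]
    return Ro.from_euler('xyz',m["orientation"],degrees=True).apply(d)
def onz(m,px,z,fish=False):
    d=rays(m,px,fish);o=np.array(m["xyz"]);return o+d*((z-o[2])/d[:,2])[:,None]
def proj(m,P,fish=False):
    K=m["intrinsics"];p=Ro.from_euler('xyz',m["orientation"],degrees=True).inv().apply(np.atleast_2d(P)-m["xyz"])*[1,-1,-1]
    if fish:
        r=np.hypot(p[:,0],p[:,1]);th=np.arctan2(r,p[:,2]);k=th/np.maximum(r,1e-9);xy=p[:,:2]*k[:,None]
    else: xy=p[:,:2]/p[:,2:]
    return xy*[K[0,0],K[1,1]]+K[:2,2]
E
python3 - <<'E'
from h import *
t=camera_model("top");s=camera_model("scene")
k=2/3
for n,p,z in [("large",(265,243),40),("small",(272,320),40),("hub",(391,273),100),("beaker",(349,376),35),("vial",(321,187),50),("standfoot",(290,197),10),("standfootR",(373,152),10),("archtop",(240,85),300)]:
    print(n,onz(t,np.array(p)*k,z)[0].round())
print("scene", onz(s,np.array([(217,355)])*k,52).round(), onz(s,np.array([(287,392)])*k,52).round(),onz(s,np.array([(368,270)])*k,110).round())
E
```

```text
large [651. 167.  40.]
small [488. 149.  40.]
hub [ 585. -102.  100.]
beaker [371. -15.  35.]
vial [770.  48.  50.]
standfoot [756. 122.  10.]
standfootR [857. -59.  10.]
archtop [886. 151. 300.]
scene [[640. 171.  52.]] [[496. 145.  52.]] [[ 589. -104.  110.]]
```

```bash
python3 - <<'E'
from h import *
p=get_ee_pos();move_linear([p[0],p[1],300])
move_to([587,-153,290],[180,0,90])
print(get_q(),get_t())
hold(.2)
m=camera_model("wrist");im=read_camera("wrist");np.save("wh.npy",m,allow_pickle=True);cv2.imwrite("pics/wh.png",im)
for n in ["hub_seat","hub_tip"]:print([(round(x["score"],2),x["point"],int(x["pixels"].sum())) for x in silhouettes(n,"wrist")])
move_to([645,118,240],[180,0,90]);print(get_q())
hold(.2)
m=camera_model("wrist");im=read_camera("wrist");np.save("wc.npy",m,allow_pickle=True);cv2.imwrite("pics/wc.png",im)
for n in ["large_cog_grip","small_cog_grip"]:print([(round(x["score"],2),x["point"],int(x["pixels"].sum())) for x in silhouettes(n,"wrist")])
print(get_t())
for a in ["wh","wc"]: cv2.imwrite(f"pics/{a}b.png",cv2.resize(cv2.imread(f"pics/{a}.png"),(768,576),interpolation=cv2.INTER_CUBIC))
E
```

```text
[-1.81926180e+01  1.62085664e+01  5.88637746e+01 -1.48934837e-02
  1.04919153e+02 -1.80935767e+01] 3.5167
[(0.87, [259.7, 115.0], 704), (0.4, [262.1, 112.3], 10072)]
[(0.67, [258.1, 116.9], 770)]
[ 7.03601351e+00  2.46220220e+01  5.40120516e+01 -2.79920903e-02
  1.01327037e+02  7.10936946e+00]
[(0.92, [252.6, 110.0], 2128)]
[(0.91, [136.9, 134.7], 1741)]
5.3083
```

View pics/whb.png

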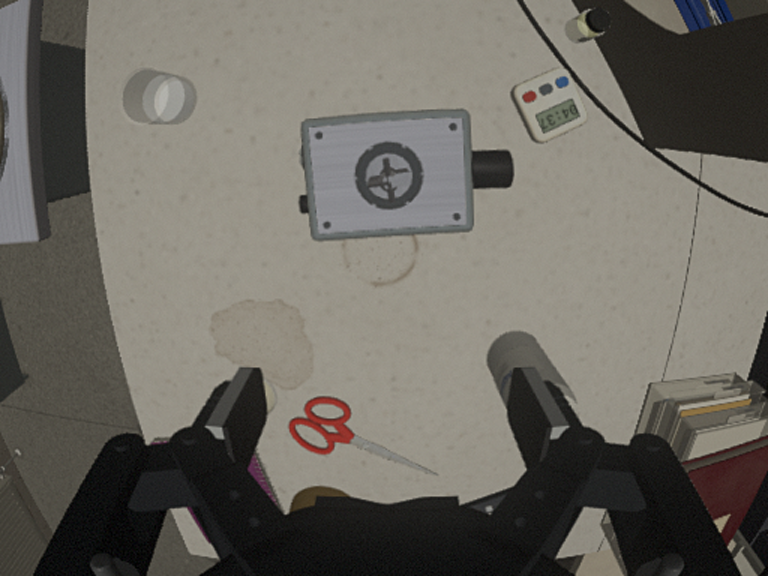

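View pics/wcb.png

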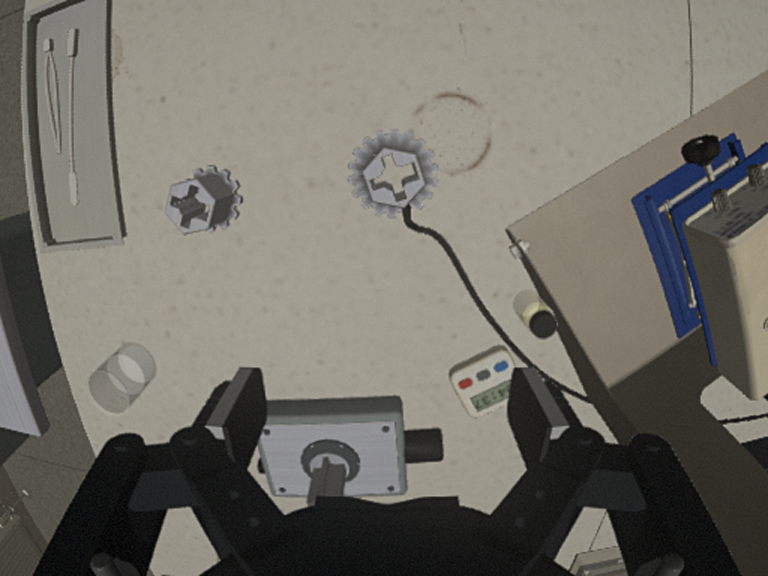

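The wrist views are clear: the hub is at about (389,174) and the large cog's boss at about (397,172) in the 768 px pictures. I'll resample both onto horizontal planes to measure centre and yaw.

```bash
cat > rect.py <<'E'
from h import *
def rect(im,m,c,z,half=45,n=560):
    g=np.linspace(-half,half,n);X,Y=np.meshgrid(c[0]+g,c[1]-g[:])  # right=+x, up=+y
    P=np.c_[X.ravel(),Y.ravel(),np.full(X.size,z)]
    q=proj(m,P,True).reshape(n,n,2).astype(np.float32)
    return cv2.remap(im,q[...,0],q[...,1],cv2.INTER_CUBIC)
def grid(o,half=45):
    n=o.shape[0]
    for v in range(-40,41,10):
        p=int((v+half)/(2*half)*(n-1));col=(0,0,255) if v==0 else (0,160,0)
        cv2.line(o,(p,0),(p,8),col);cv2.line(o,(0,n-1-p),(8,n-1-p),col)
    c=n//2;cv2.line(o,(c-6,c),(c+6,c),(0,0,255));cv2.line(o,(c,c-6),(c,c+6),(0,0,255));return o
E
python3 - <<'E'
from rect import *
for a,px,z in [("wc",(397*2/3,172*2/3),52),("wh",(389*2/3,174*2/3),110)]:
    m=np.load(a+".npy",allow_pickle=True).item();im=cv2.imread(f"pics/{a}.png")
    c=onz(m,px,z,True)[0];print(a,c,m["xyz"],m["orientation"])
    o=grid(rect(im,m,c.round(),z))
    cv2.imwrite(f"pics/{a}_r.png",o);print(c.round())
E
```

```text
wc [652.82435583 174.53083723  52.        ] [644.65393242 198.53057896 382.45547879] [-18.62207639  -0.08055785  -0.08876026]
[653. 175.  52.]
wh [588.24886876 -96.57768606 110.        ] [586.2053177  -71.71554179 432.03602795] [-18.62540781  -0.04423513  -0.04592049]
[588. -97. 110.]
```

View pics/wc_r.png

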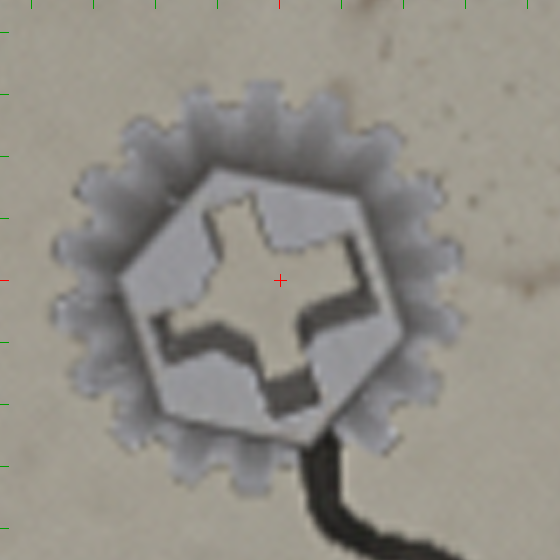

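View pics/wh_r.png

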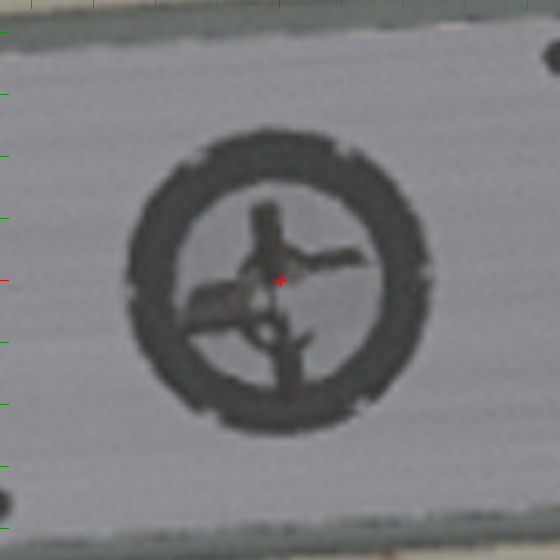

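```bash
python3 - <<'E'
from rect import *
m=np.load("wc.npy",allow_pickle=True).item()
f=2/3
for n,p,z in [("corner",(507,232),0),("corner100",(507,232),100),("edge",(768,70),0),("edge",(768,70),20),("lower",(610,388),0),("lower",(610,388),15),("vialbase",(528,300),0),("small",(190,207),52)]:
    print(n,z,onz(m,np.array(p)*f,z,True)[0].round())
im=cv2.imread("pics/wh.png");m=np.load("wh.npy",allow_pickle=True).item()
o=rect(im,m,[588,-97],110,half=24,n=600);o=cv2.convertScaleAbs(o,alpha=1.8,beta=-60);cv2.imwrite("pics/wh_r2.png",o)
E
for i in 1;do :;done
```

```text
corner 0 [753. 119.   0.]
corner100 100 [725. 140. 100.]
edge 0 [1068.  320.    0.]
edge 20 [1046.  313.   20.]
lower 0 [892. -52.  -0.]
lower 15 [883. -42.  15.]
vialbase 0 [779.  54.   0.]
small 52 [489. 153.  52.]
```

View pics/wh_r2.png

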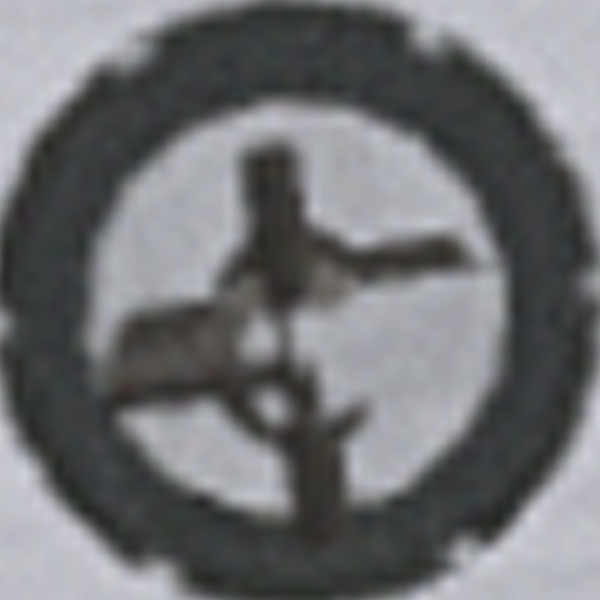

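The hub shows three narrow ribs (up, right, down) and the wide one pointing left, at about 187–190°. The cog's wide slot is at about 18.4° and its centre is (650.1, 170.9). I'll grip with the tool at yaw 48.4°, which leaves wrist range for a turn of about 170° and keeps the camera off the stand.

```bash
python3 - <<'E'
from h import *
C=[650.1,170.9]
move_to([*C,120],[180,0,48.4]);print(get_q().round(1) if hasattr(get_q(),'round') else get_q())
move_linear([*C,11],feed=120);print(get_ee_pos(),get_ft_force())
cv2.imwrite("pics/g0.png",read_camera("wrist"))
set_gripper(0.0,50);print(get_grip_width(),get_ft_force(),get_orientation())
move_linear([*C,150],feed=150);print(get_ft_force(),get_grip_width(),get_t())
cv2.imwrite("pics/g1.png",read_camera("wrist"))
a=np.hstack([cv2.imread("pics/g0.png"),cv2.imread("pics/g1.png")]);cv2.imwrite("pics/g01.png",cv2.resize(a,(800,300)))
E
```

```text
[11.6 29.9 60.6 -0.  89.4 53.1]
[650.85092617 171.04273752  12.301668  ] [ 0.72144803 -0.38693749 -0.07303792]
0.4846955511124864 [-0.11926313 -0.8092991   2.54098431] [ 1.79974717e+02 -3.31052406e-02  4.84002162e+01]
[ 0.36190012  0.02371025 -1.83107898] 0.4859532978270459 8.7583
```

View pics/g01.png

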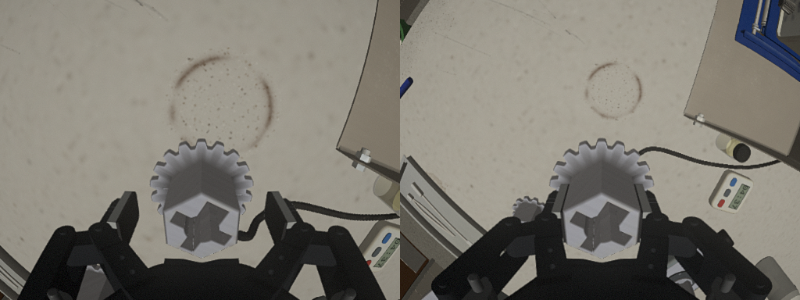

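Grip confirmed: width 0.485 is about 41 mm, flats on pads, and the cog lifted. Next I'll carry it beside the hub, turned to the target yaw, and look straight down at the hub from closer.

```bash
python3 - <<'E'
from rect import *
move_to([652,-51,150],[180,0,218]);print(np.round(get_q(),1),get_grip_width())
hold(.3)
m=camera_model("wrist");im=read_camera("wrist");np.save("w2.npy",m,allow_pickle=True);cv2.imwrite("pics/w2.png",im)
print(get_ee_pos(),get_orientation(),m["xyz"],get_t())
o=rect(im,m,[588,-101],110,half=30,n=600);cv2.imwrite("pics/w2_r.png",cv2.convertScaleAbs(grid(o,30),alpha=1.5,beta=-30))
cv2.imwrite("pics/w2b.png",cv2.resize(im,(768,576)))
E
```

```text
[  -7.7   25.9   62.6    0.    91.5 -135.7] 0.48587171748374575
[652.00107137 -50.93797097 149.99265389] [ 1.79997761e+02  3.95468871e-04 -1.41997310e+02] [ 586.7244141  -101.46694426  291.94989274] 11.9333
```

View pics/w2b.png

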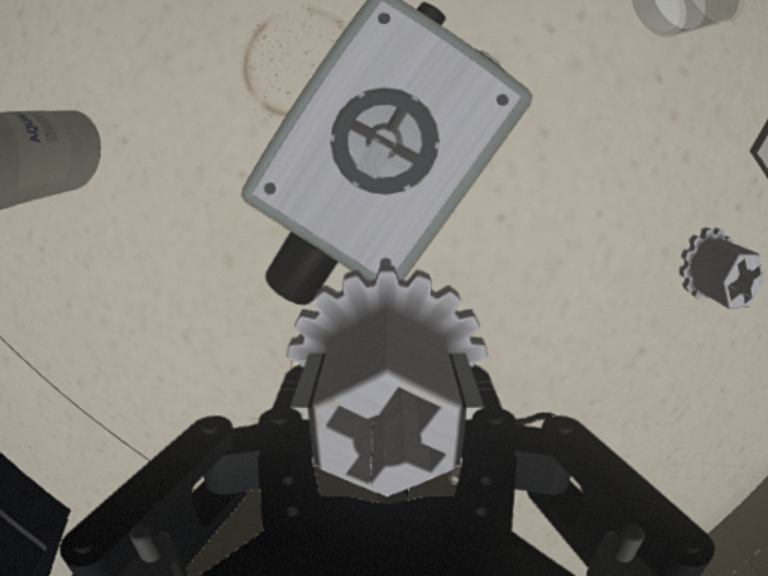

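View pics/w2_r.png

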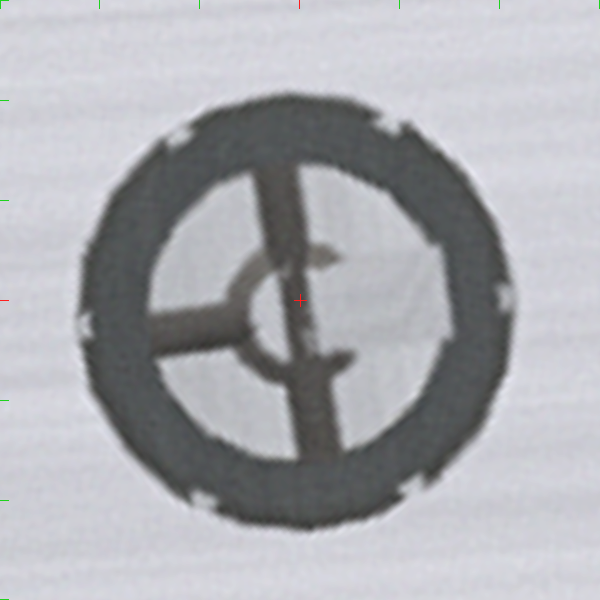

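This closer view shows narrow ribs at left, up and down. The wide rib is the light one pointing right (about 9.5 mm wide), so my first reading had the hub reversed. Hub axis is about (588.1, −102.3), yaw about 8.4°, so the tool yaw should be 38.4°. Next I'll measure the cog's offset in the hand from this picture.

```bash
python3 - <<'E'
from rect import *
im=cv2.imread("pics/w2.png");m=np.load("w2.npy",allow_pickle=True).item()
o=grid(rect(im,m,[652,-51],190,half=30,n=600),30)
for v in np.arange(0,6):
    a=np.radians(8+30+60*v+180); b=np.radians(8+30+60*(v+1)+180)
    r=24.2*10
    cv2.line(o,(int(300+r*np.cos(a)),int(300-r*np.sin(a))),(int(300+r*np.cos(b)),int(300-r*np.sin(b))),(0,255,255),1)
cv2.imwrite("pics/w2_c.png",o)
E
```

```text
(no output)
```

View pics/w2_c.png

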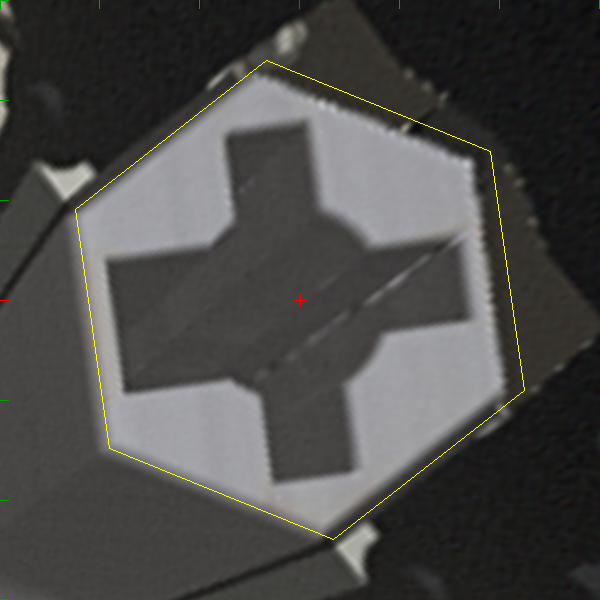

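The cog's bore axis is within about 1 mm of the TCP, with its slot yaw equal to tool yaw −30.5°. Now over the hub and down, checking force.

```bash
python3 - <<'E'
from h import *
X,Y,W=587.7,-102.6,38.7
move_to([652,-51,165],[180,0,W])
move_to([X,Y,150],[180,0,W])
move_linear([X,Y,128],feed=80)
hold(.1);f0=np.array(get_ft_force());print("f0",f0.round(2),get_t())
cv2.imwrite("pics/w3.png",read_camera("wrist"));
cv2.imwrite("pics/s3.png",read_camera("scene"))
for z in np.arange(123,104,-3.):
    move_linear([X,Y,z],feed=40)
    f=np.array(get_ft_force())-f0;print(z,f.round(1),get_ft_torque(),np.round(get_ee_pos(),1))
    if np.linalg.norm(f)>12: break
print(get_t())
cv2.imwrite("pics/s4.png",read_camera("scene"))
a=np.hstack([cv2.imread(f"pics/{n}.png")[80:240,150:350] for n in("s3","s4")]);cv2.imwrite("pics/s34.png",cv2.resize(a,None,fx=2,fy=2))
E
```

```text
f0 [-0.07 -0.19 -1.43] 15.5333
123.0 [-0.2 -0.6 -0.1] [-0.01692137  0.00210221  0.02348636] [ 587.5 -102.6  122.6]
120.0 [-0.5  0.3  0.2] [-0.00559086  0.01655273 -0.01508712] [ 587.6 -102.6  119.7]
117.0 [0.6 0.3 0.3] [-0.02745989 -0.07447761  0.02095841] [ 587.5 -102.6  116.7]
114.0 [ 0.1 -1.   0.5] [-0.01900521 -0.04680072  0.01162775] [ 587.6 -102.6  113.7]
111.0 [ 0.  -0.3 -0. ] [ 0.01282771 -0.0078421  -0.03969514] [ 587.6 -102.6  110.7]
108.0 [ 0.1  0.2 -0.2] [-0.02026945  0.03057282  0.03789322] [ 587.6 -102.5  107.7]
105.0 [ 0.5 -0.1 -0.4] [0.01628122 0.02202133 0.00792548] [ 587.5 -102.5  104.7]
17.4083
```

View pics/s34.png

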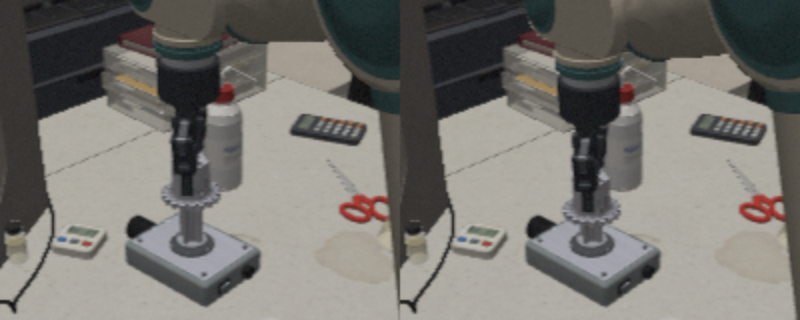

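The cog is over the spline with no contact force: its underside is at about 93 mm and the tip at 110 mm. I'll continue down to the shoulder.

```bash
python3 - <<'E'
from h import *
X,Y=587.7,-102.6
f0=np.array([-.07,-.19,-1.43])
for z in [97,89,81,74,69,67,66,65,64,63,62,61]:
    move_linear([X,Y,z],feed=40)
    f=np.array(get_ft_force())-f0;print(z,f.round(1),np.round(get_ee_pos(),1))
    if np.linalg.norm(f)>10: break
print(get_t())
cv2.imwrite("pics/s5.png",read_camera("scene"))
cv2.imwrite("pics/s5b.png",cv2.resize(cv2.imread("pics/s5.png")[110:240,150:350],None,fx=4,fy=4,interpolation=cv2.INTER_CUBIC))
E
```

```text
97 [-0.1 -0.2  0.1] [ 587.4 -102.5   96.4]
89 [ 0.6 -0.5  0.2] [ 587.4 -102.6   88.5]
81 [0.7 0.2 0.1] [ 587.4 -102.5   80.5]
74 [-1.  -0.7 -0.1] [ 587.4 -102.5   73.5]
69 [-1.2  0.3  0.3] [ 587.5 -102.5   68.6]
67 [-0.3 -0.5  0.1] [ 587.7 -102.6   66.9]
66 [-0.4  0.  -0.7] [ 587.7 -102.6   66. ]
65 [-0.4 -0.5 -0.8] [ 587.7 -102.6   64.9]
64 [-0.5 -0.1 -0.7] [ 587.7 -102.6   63.9]
63 [-0.1  0.3  3.5] [ 587.9 -102.6   63.4]
62 [-3.6  1.1  8.3] [ 588.  -102.7   63.4]
61 [-7.1  1.3 14.3] [ 588.  -102.6   63.3]
20.8583
```

View pics/s5b.png

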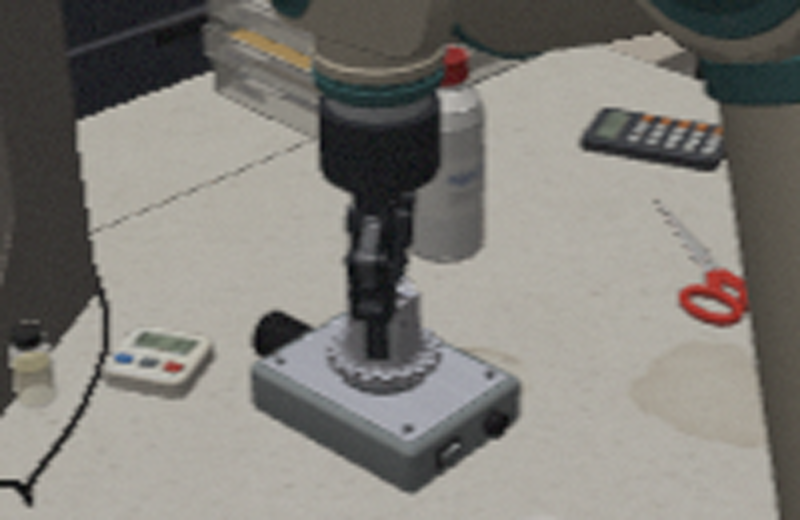

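The cog is seated: contact at TCP z = 63.4, against 52 plus about 11.4 expected. I'll ease off, release, retreat and check from above.

```bash
python3 - <<'E'
from rect import *
X,Y=587.7,-102.6
move_linear([X,Y,63.2],feed=40)
set_gripper(1.0);print(get_grip_width(),get_ft_force())
move_linear([X,Y,190],feed=120)
move_to([540,-140,220],[180,0,38.7]);hold(.3);print(get_ft_force(),get_t())
m=camera_model("wrist");im=read_camera("wrist");cv2.imwrite("pics/w6.png",im)
o=grid(rect(im,m,[588,-102],104,half=45),45);cv2.imwrite("pics/w6_r.png",o)
s=read_camera("scene");cv2.imwrite("pics/s6.png",s)
cv2.imwrite("pics/s6b.png",cv2.resize(s[110:240,150:350],None,fx=4,fy=4,interpolation=cv2.INTER_CUBIC))
E
```

```text
1.000936665013895 [-0.35661934  0.07265957 -0.2327211 ]
[-0.90306536 -0.15818104 -0.22611951] 23.55
```

View pics/w6_r.png

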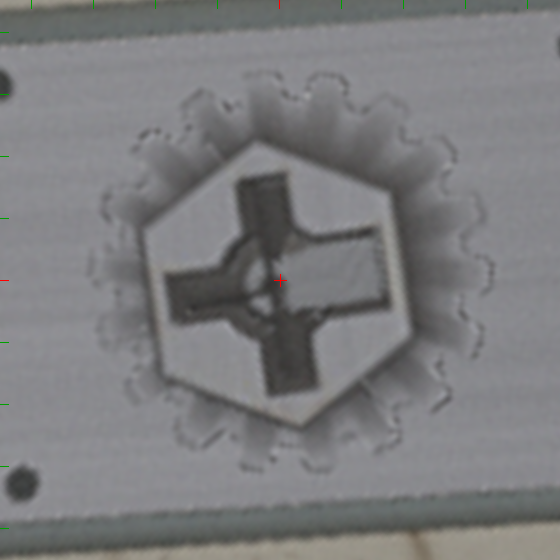

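View pics/s6b.png

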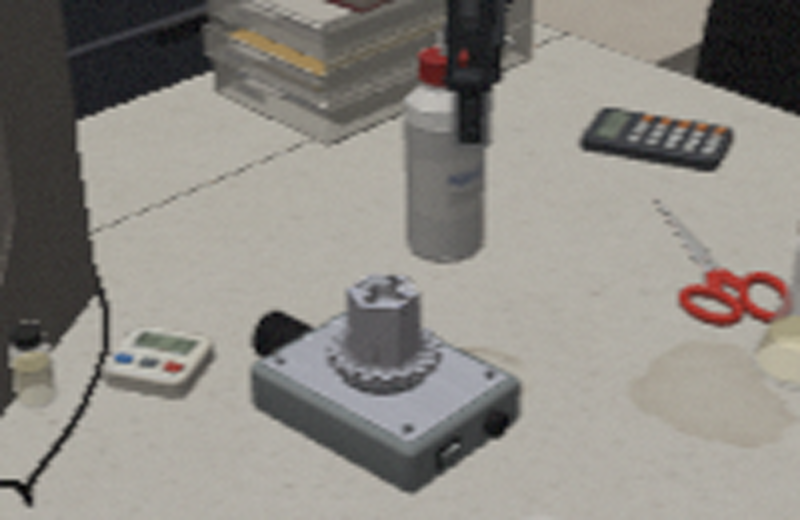

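The top-down picture shows the wide light spline inside the wide slot (right, 330,270) and the cog centred on the hub. The scene picture shows it upright on the shoulder, with the vial, flask and wash bottle standing.

```bash
python3 -c "
from bench import *
close_job();print(get_t())"
```

```text
the job is handed in; nothing more can be done
the job is handed in; nothing more can be done
```

The larger cog is fitted on the hub, boss up and down on the shoulder, and released. I handed the job in at about 24 s of the 40 s allowed.

- **What I did:** I gripped the boss on its flats, carried the cog beside the hub and measured the hub from a close wrist view. Then I turned the cog to the wide spline (hub yaw about 8.4°) and slid it down with practically no force until it touched the shoulder. Contact came at TCP height 63.4 mm, where about 63–64 mm was expected.
- **Last checks:**
  - From above, the wide spline is in the wide slot and the bore is centred to roughly 1 mm.
  - From the side, the cog stands upright.
  - The gripper is fully open and clear, with no contact force.
  - The vial and wash bottle are standing in the last picture, and so is the flask as far as it shows at the edge.
- **Not re-checked at the end:** the beaker and the smaller cog were outside the last pictures I looked at. The arm never went near them.
- **Reading that disagreed:** my first wrist view suggested the wide spline pointed the opposite way, because the side of a narrow rib looked wide. The closer view corrected this before I inserted the cog.

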